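Wedge a square tube tight in a welding fixture

ROBOT

A 6-joint arm with a two-finger parallel gripper is mounted at the origin on the work surface. World frame = base frame: x ahead of the robot, y to its left, z up, the work surface at z = 0. Lengths are in m, angles in rad, forces in N, time in s.
With the tool pointing down it reaches from about 0.275 to 0.85 m from the base axis. Payload 19 kg.
Tool frame: the origin (TCP) lies at the very end of the fingers, on their centre line; the grasp point (between the pads) lies 19 mm behind it; x points along the fingers, z is the direction in which the jaws open and shut, and the axes are right-handed (so a half turn about x gives the same grasp; the last joint's range is limited). The gripper opens to 85 mm and grips with 20 to 120 N. Pads are 22 mm wide; open, the fingers measure 114 mm over their backs; the gripper's body (76 mm by 85 mm) begins 54 mm behind the grasp point. The pads swing forward as they close: fully open they stand 13 mm farther back than shut.
Start: joints at [-1.359, 0.15, 1.437, -0, 1.554, -0.134], TCP at [0.195, -0.541, 0.231] pointing down, gripper open.
Joint ranges: [-2.8, 2.8], [-0.68, 2.1], [0.12, 2.68], [-1.39, 4.53], [0.16, 2.79], [-2.81, 2.81]. Speed limits (rad/s): [1.89, 1.89, 2.22, 3.01, 3.01, 3.01].

INTERFACE

Orientations are given as a unit quaternion [w, x, y, z].
In Python, from station import arm gives the robot as it stands. The module is installed in compiled form; this text tells all that it offers.
- The arm moves only by the shell command python3 -m pendant 'ROWS' [FORCE]. ROWS is JSON, a list that holds one entry, the list of rows, each a list of 7 numbers: the turn, a rotation vector about the tool's x, y, z in degrees, then the shift along the tool's x, y, z in mm, then the finger opening in mm, from 0 to 85.4. A call has exactly 8 rows; each row is the pose to reach, as a shift and turn from the pose commanded when the call began, along the tool's axes at that moment; what a row does not reach only later rows make up. A row lasts 1/8 s, in which the tool goes at most 62.5 mm and 10.7 degrees, less where a joint would pass 70% of its speed; a pose out of reach is approached as far as the arm can. A call with a gripper value outside its range is refused whole. The fingers move at their own pace and stop on an object; FORCE is the grip in N (left out, the last holds). Time passes only in rows, so rows that repeat a pose let the fingers close, or fill a call up. It gives the time, the measured TCP pose, the force and the opening at its end, in the units of the state.
- arm.get_state(): the state, without advancing time (a new reading comes with each control period).
- arm.snapshot(name): name is "side" or "top" or "wrist"; returns (picture, depth): 400x640x3 uint8, red, green, blue; 400x640 float32, m along the optical axis (not along the pixel's ray), 0 where there is no reading.
- arm.camera_params(name): a dict with "vertical_fov" (degrees; the focal length in pixels is half the picture's height over the tangent of half this angle, whatever the lens; pixels are square), "cx", "cy" (the principal point, pixels), "view" (4x4, takes a point from world to camera coordinates). Camera axes: x right, y down, z forward; pixel columns grow to the right and rows downward; lengths in m; the calibration is good to about 2 mm. A picture is of the moment at which its call begins: read the wrist's pose just before it. camera_params takes no time and is no camera call; for the wrist camera it gives the pose at the moment of the call.
- arm.close_job(): hands the job in, once; it reports no verdict.
The state is a dict: "t": time; "joint_positions": joint angles; "dq": joint speeds; "joint_efforts": joint torques, N m; "tool_pos": TCP position; "orientation": TCP orientation; "contact_force": force on the tool from outside, world axes, zero at the start; "ft_torque": the same for the moment, N m; "grip_width": opening from 0.0 (shut) to 1.0 (fully open).
Only numpy, scipy, OpenCV 4.12 (cv2) and the standard library are available. Lean on these libraries where they do the work, as an engineer would, in place of code of your own. Each camera call takes 0.05 s, during which the arm holds its last target. There are 200 camera calls.

TASK

Set the square tube up for welding: slide it along the fixture plate until its far end is up against the end stop, then lay the loose steel wedge thin end first, flat on the plate, into the tapering slot between the tube and the angled stop, and tap its butt until the tube is flush against the side stop bar and the wedge stays jammed tight by itself when you let go. Several light taps (20 to 25 N each) do it; do not hammer, because overdriving it would dent the thin-walled tube, and leave the other things where they are.

Things in the scene. Friction and masses are not known exactly. Their poses are not given: they have to be found in the camera images.
- fixture: Steel fixture plate, 300 (its x) x 220 x 12 thick, clamped flat on the table; origin at the centre of its underside. x runs along tube and slot, away from the robot, y to the left seen from the robot, top surface at z = 12. Two screw clamps up to 185 tall hold it, at (100, -135) and (172, 90) in its axes.
- side_stop (a point): Middle of the face of the side stop bar, fixed on the plate (140 long, 30 wide, 40 tall): at x = +35, y = +45, z = 32 in the fixture's axes. The face looks to the fixture's -y.
- end_stop (a point): Middle of the face of the end stop block, fixed on the plate (26 x 40 x 40 tall): at x = +95, y = +20, z = 32 in the fixture's axes. The face looks to the fixture's -x.
- slot_mouth (a point): Usual place of the slot's mouth: x = -25, y = -22.5 in the fixture's axes, half-way up a 25 tall wedge. Here begins the sloping face of the angled stop, a fixed block 80 long (fixture x from -25 to +55), 36 tall, at the -y side of the tube, its corner rounded 5 mm. The block itself is not tracked: from job to job it is set up to 3.5 mm to either side across the plate.
- slot_middle (a point): Usual place of the middle of the angled stop's sloping face: x = +15, y = -15.8 in the fixture's axes (as for the mouth, the real face is up to 3.5 mm to either side). The face looks to +y and comes nearer the tube by 1 mm in 6 going away from the robot. The slot's mouth is 9 to 20 mm wide at first; how deep the wedge goes differs by some 40 mm and must be felt.
- tube_center (a point): Centre of the workpiece, a loose square steel tube 50 x 50, wall 3, open ends, 120 long along its x, about 0.5 kg, lying on the plate between side stop bar and angled stop; at first 12 to 30 mm short of the end stop, 2 to 4 mm off the side stop bar, slightly askew; lightly oiled. Home against both stops its centre is at x = +35, y = +20 in the fixture's axes.
- wedge_center (a point): Centre (half-way up) of the loose steel wedge, about 0.5 kg, 150 long along x, 25 tall, flat on the table left or right of the fixture. +x points to the thin end. From x = -75 (butt) to -21 a parallel shank 22 wide (y -11 to +11); from there the straight side goes on at y = +11 and the other side slopes 1 in 6, to a rounded nose 6 wide (y +5 to +11) at x = +75.
- wedge_butt (a point): Middle of the wedge's blunt butt end, which is tapped: x = -75 in the wedge's axes, half-way up. In the slot the straight side lies along the tube, the sloping side along the angled stop. When tight the nose is 45 to 95 mm past the mouth and the butt stands 55 mm or more nearer the robot than the tube's near end.
- wedge_nose (a point): Middle of the wedge's rounded nose (x = +75, y = +8 in the wedge's axes, half-way up). Going in, the wedge drags with a few N and shoves the tube across; it is tight only once the tube bears on the side stop bar and further taps no longer move it. Several short taps (from 8 mm off, at 60 mm/s, 20 to 25 N) seat it far tighter than a slow push of equal force. It is self-locking.
- wire_brush: Bystander: wire brush, 190 long, lying loose on the table. Origin under its middle.
- flat_a: Bystander: flat steel offcut 160 x 50 x 8, on the table. Origin under its middle.
- flat_b: Bystander: flat steel offcut 140 x 50 x 8, lying on top of the other one. Origin under its middle.
- magnet: Bystander: triangular welding magnet, about 90 x 70 x 18, lying flat on the table. Origin under its middle.
- spray_can: Bystander: spray can, diameter 65, 170 tall, standing on the table. Origin under its middle.
- spanner: Bystander: open-ended spanner, 170 long, lying on the table. Origin under its middle.
- pin: Bystander: steel positioning pin with a head, diameter 24, 48 tall, standing loose on the fixture plate behind the side stop bar. Origin under its middle.

How it is judged:
At the end, for the whole second after the job is handed in: Tube within 2.5 mm of home at the end stop, within 1.5 mm at the side stop bar, parallel to it within 0.015 rad; released wedge flat on the plate (within 4 mm, 0.06 rad), nose over 35 mm into the slot, still pressing on the tube with over 10 N; all at rest (x of tube_center in the frame of fixture above 0.0325 m and y of tube_center in the frame of fixture above 0.0185 m and angle between the x axis of tube_center and the x axis of fixture, either way round below 0.015 rad and contact force between wedge and tube above 10 N and x of wedge_nose in the frame of fixture above 0.01 m and z of wedge_center in the frame of fixture below 0.0285 m and angle between wedge_center's own z axis and vertical below 0.06 rad and linear speed of each of wedge, tube below 0.01 m/s); the robot touches nothing.
It fails at once if the wedge is overdriven: it presses on the tube with more than 70 N (contact force between wedge and tube above 70 N).
It fails at once if the robot presses on the tube with more than 50 N (contact force between any of the fingers, the arm and tube above 50 N).
It fails at once if a bystander is moved by more than 20 mm (distance of any of wire_brush, flat_a, flat_b, magnet, spray_can, spanner, pin from where it was at the start of the episode above 0.02 m).
It also fails if it takes over 70 s, if anything falls off the work surface, if the arm or the gripper's body presses on something with over 40 N, if the wrist force passes 120 N, or if a joint passes its speed limit or range.

## Working session

There is one attempt and no reset: what is moved stays moved. The work goes in short steps, Python scripts to look and compute and a shell command to move; the robot and the scene stay as the last step left them, time stands still between calls to the robot, and variables do not carry over. Pictures are saved under pics/ and viewed, about 8 in all and at most 12, crops included, and the job is handed in when it is done.

```bash
mkdir -p pics
python3 - <<'E'
from station import arm
import cv2,numpy as np
print(arm.get_state())
for n in("top","side"):
    p,d=arm.snapshot(n); cv2.imwrite(f"pics/{n}0.png",p[:,:,::-1]); np.save(f"pics/{n}0.npy",d)
    c=arm.camera_params(n); print(n,c)
E
```

```text
{'t': 0.0, 'joint_positions': array([-1.35903019e+00,  1.50972633e-01,  1.43797735e+00, -1.56644873e-05,
        1.55378432e+00, -1.33987733e-01]), 'dq': array([-1.72253012e-03, -2.36166639e-04,  6.49367592e-05, -9.35232107e-04,
       -4.01706289e-05,  1.32775260e-03]), 'joint_efforts': array([-7.07005413e-03, -7.13065481e+01, -5.70874250e+01, -9.61830592e-04,
        8.99492676e-03, -5.43216083e-05]), 'tool_pos': array([ 0.19480685, -0.54075751,  0.23070979]), 'orientation': array([ 0.57825544,  0.40680832,  0.57885555, -0.40626824]), 'contact_force': array([ 0.5391161 ,  0.23036599, -0.48111353]), 'ft_torque': array([ 0.02646976, -0.00403785, -0.01556739]), 'grip_width': 0.9983005469777992}
top {'vertical_fov': 44.61992110218632, 'cx': 322.05072904046364, 'cy': 204.38529000257267, 'view': array([[ 2.30838812e-02, -9.99733282e-01,  7.06246799e-04,
        -1.31429242e-02],
       [-9.90988367e-01, -2.29751839e-02, -1.31962865e-01,
         5.88829930e-01],
       [ 1.31943894e-01,  2.34633273e-03, -9.91254409e-01,
         1.35550136e+00],
       [ 0.00000000e+00,  0.00000000e+00,  0.00000000e+00,
         1.00000000e+00]])}
side {'vertical_fov': 52.52891168235665, 'cx': 320.7483388816452, 'cy': 199.67052215276357, 'view': array([[-0.88224166, -0.47062719, -0.01263766,  0.52536912],
       [-0.27330974,  0.53383635, -0.80020031,  0.21844155],
       [ 0.38334246, -0.70251605, -0.59959966,  0.75633191],
       [ 0.        ,  0.        ,  0.        ,  1.        ]])}
```

View pics/top0.png

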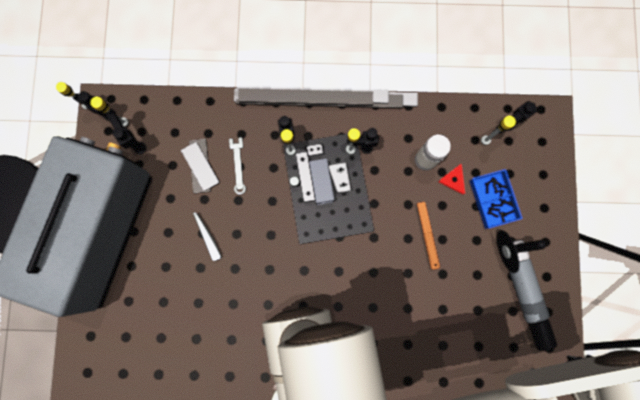

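View pics/side0.png

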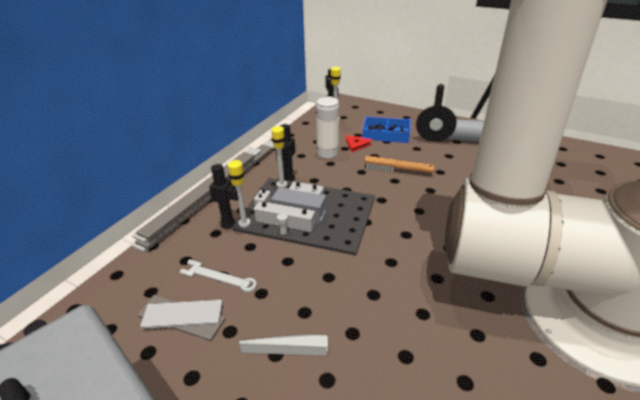

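The top view shows the fixture at about (332,188). The wedge is at (207,237), with its nose towards (196,214) and its butt at (214,260). The tube is at (320,180). The side view agrees.

```bash
cat > h.py <<'E'
import numpy as np,cv2
from station import arm
from scipy.spatial.transform import Rotation as R
def K(c): return 200/np.tan(np.radians(c["vertical_fov"])/2)
def ray(c,uv,z):
    uv=np.atleast_2d(np.array(uv,float)); V=c["view"]; f=K(c)
    d=np.c_[(uv[:,0]-c["cx"])/f,(uv[:,1]-c["cy"])/f,np.ones(len(uv))]@V[:3,:3]
    o=-V[:3,:3].T@V[:3,3]
    return o+d*((z-o[2])/d[:,2])[:,None]
def proj(c,P):
    P=np.atleast_2d(P)@c["view"][:3,:3].T+c["view"][:3,3]
    return P[:,:2]/P[:,2:]*K(c)+[c["cx"],c["cy"]]
def cloud(c,d):
    v,u=np.mgrid[:d.shape[0],:d.shape[1]]; f=K(c)
    P=np.stack([(u-c["cx"])/f*d,(v-c["cy"])/f*d,d],-1)
    return (P-c["view"][:3,3])@c["view"][:3,:3]
def tool():
    s=arm.get_state(); w,x,y,z=s["orientation"]; return s["tool_pos"],R.from_quat([x,y,z,w]).as_matrix()
def shift(p):  # world target for TCP -> tool-axes mm
    t,M=tool(); return (M.T@(np.array(p)-t))*1000
E
python3 - <<'E'
from h import *
np.set_printoptions(precision=4,suppress=True)
c=arm.camera_params("top")
print("plate",ray(c,[(299,243),(373,233),(360,135)],.012))
print("wedge nose,butt",ray(c,[(196,214),(214,260)],.025))
print("tube",ray(c,[(312,161),(328,159),(317,204),(334,200)],.062))
p=cv2.imread("pics/top0.png");d=np.load("pics/top0.npy")
g=p.min(2); m=((g>120)).astype('uint8'); 
n,l,s,ce=cv2.connectedComponentsWithStats(m)
for i in range(1,n):
    if 60<s[i,4]<3000 and 120<ce[i][1]<280: print(s[i],ce[i],cv2.minAreaRect(np.argwhere(l==i)[:,::-1].astype('float32')))
w=arm.camera_params("wrist"); t,M=tool(); print("tool",t,"\n",M)
V=w["view"]; print(w["vertical_fov"],w["cx"],w["cy"]); print("cam in tool",M.T@(-V[:3,:3].T@V[:3,3]-t),"\n",M.T@V[:3,:3].T)
E
```

```text
plate [[ 0.4786  0.0645  0.012 ]
 [ 0.5125 -0.1488  0.012 ]
 [ 0.8033 -0.1075  0.012 ]]
wedge nose,butt [[0.5545 0.3631 0.025 ]
 [0.4241 0.3043 0.025 ]]
tube [[ 0.7098  0.0319  0.062 ]
 [ 0.7167 -0.0135  0.062 ]
 [ 0.5867  0.0147  0.062 ]
 [ 0.5992 -0.0329  0.062 ]]
[426 134  25  25 494] [437.8482 146.0142] ((438.0, 146.0), (24.0, 24.0), 90.0)
[229 137  17  58 479] [237.3674 165.2443] ((236.91885375976562, 165.7285919189453), (56.947940826416016, 13.419499397277832), 86.34777069091797)
[ 181  139   38   54 1042] [199.1056 166.4069] ((199.2000274658203, 165.60000610351562), (50.59644317626953, 25.930675506591797), 71.56504821777344)
[307 144  16  11 132] [314.4545 149.1667] ((314.3648376464844, 149.18919372558594), (9.699540138244629, 14.467110633850098), 80.53767395019531)
[ 296  152   55   51 1737] [320.6039 178.2032] ((323.42919921875, 175.14663696289062), (52.87683868408203, 48.34149169921875), 80.78897094726562)
[289 176  10  10  75] [293.7333 180.56  ] ((293.8000183105469, 180.6000213623047), (8.944271087646484, 8.9442720413208), 63.43495178222656)
[193 212  28  49 367] [207.455  239.6267] ((205.2000274658203, 235.90000915527344), (52.771202087402344, 9.391485214233398), 63.43495178222656)
[517 252  24  52 717] [527.463  279.4463] ((526.3018188476562, 277.47900390625), (53.008766174316406, 16.559070587158203), 74.24882507324219)
tool [ 0.1948 -0.5408  0.2308] 
 [[-0.0002  0.9408  0.339 ]
 [ 0.0011  0.339  -0.9408]
 [-1.      0.0002 -0.0011]]
69.58770895568016 318.48157545876273 198.6918819784464
cam in tool [-0.1425  0.0712  0.0001] 
 [[-0.0002 -0.2829  0.9592]
 [-0.0002 -0.9592 -0.2829]
 [ 1.     -0.0003  0.0002]]
```

```bash
python3 -m pendant '[[[5,0,0,0,60,-36,85],[10,0,0,0,110,-70,85],[11,0,0,0,160,-100,85],[11,0,0,0,215,-133,85],[11,0,0,0,270,-165,85],[11,0,0,10,320,-195,85],[11,0,0,20,370,-225,85],[11,0,0,35,420,-255,85]]]'; python3 -c "
from h import *
print(arm.get_state()['tool_pos'],tool()[1].round(3).tolist(),shift([.624,-.022,.16]))"
```

```text
t: 1.1
tool_pos: [0.5046, -0.1569, 0.1961]
orientation: [0.537, 0.46, 0.537, -0.46]
contact_force: [1.2, -1.2, 0.5]
grip_width: 0.992
[ 0.50461342 -0.15689825  0.19611843] [[0.001, 0.988, 0.153], [-0.0, 0.153, -0.988], [-1.0, 0.0, 0.0]] [  36.15092312  138.64105847 -115.00870645]
```

```bash
python3 -m pendant '[[[0,0,0,9,40,-33,85],[0,0,0,20,80,-67,85],[0,0,0,30,120,-100,85],[0,0,0,36,138,-115,60],[0,0,0,36,138,-115,30],[0,0,0,36,138,-115,15],[0,0,0,36,138,-115,15],[0,0,0,36,138,-115,15]]]'
python3 - <<'E'
from h import *
np.set_printoptions(precision=4,suppress=True)
c=arm.camera_params("wrist"); p,d=arm.snapshot("wrist")
np.savez("pics/w1.npz",p=p,d=d,V=c["view"]); cv2.imwrite("pics/w1.png",p[:,:,::-1]); print(tool())
E
```

```text
t: 2.1
tool_pos: [0.6221, -0.0247, 0.1608]
orientation: [0.537, 0.461, 0.537, -0.46]
contact_force: [-1.2, -0.4, 1.1]
grip_width: 0.176
(array([ 0.6222, -0.0245,  0.1607]), array([[ 0.0005,  0.9883,  0.1524],
       [-0.    ,  0.1524, -0.9883],
       [-1.    ,  0.0005,  0.0001]]))
```

View pics/w1.png

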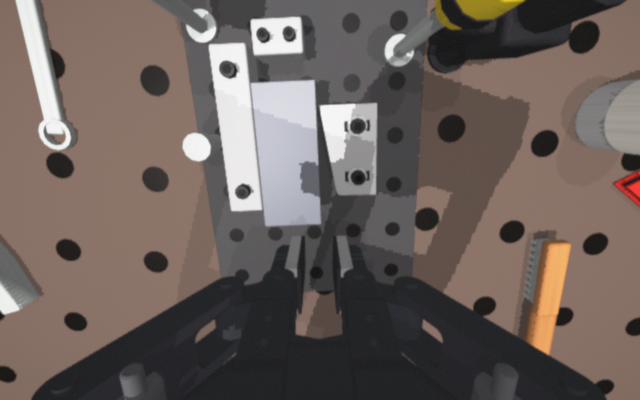

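The wrist view shows the side bar at about (235,125), the end stop at (277,35), the tube at (287,152) and the angled block at (350,148). The mouth is near (330,194).

```bash
cat > meas.py <<'E'
from h import *
np.set_printoptions(precision=4,suppress=True)
def poly(p,pt,tol=40,n=4):
    pass
def sobel_edges(p,c,z,box): pass
E
python3 - <<'E'
from h import *
np.set_printoptions(precision=4,suppress=True)
z=np.load("pics/w1.npz");p=z["p"];d=z["d"];c=arm.camera_params("wrist");c["view"]=z["V"]
P=cloud(c,d)
for u,v in[(235,125),(277,45),(287,150),(350,155),(225,240),(400,230)]: print(u,v,p[v,u],P[v,u])
H=P[:,:,2]
def rect(lo,hi,roi):
    m=((H>lo)&(H<hi)).astype('uint8'); k=np.zeros_like(m); x0,y0,x1,y1=roi; k[y0:y1,x0:x1]=1
    pts=P[(m&k)>0][:,:2]*1000
    r=cv2.minAreaRect(pts.astype('float32')); return r,len(pts),np.median(P[(m&k)>0][:,2])
for nm,a in dict(bar=(.044,.056,(195,30,270,220)),end=(.044,.056,(245,8,310,62)),tube=(.056,.07,(245,70,330,235)),block=(.04,.056,(317,95,385,200))).items():
    print(nm,rect(*a))
    x0,y0,x1,y1=a[2]
    m=((H>a[0])&(H<a[1])).astype('uint8');k=np.zeros_like(m);k[y0:y1,x0:x1]=m[y0:y1,x0:x1]
    cs=max(cv2.findContours(k,cv2.RETR_EXTERNAL,cv2.CHAIN_APPROX_NONE)[0],key=cv2.contourArea)
    ap=cv2.approxPolyDP(cs,5,True)[:,0]; zt=dict(bar=.052,end=.052,tube=.062,block=.048)[nm]
    print(ap.tolist(),"\n",ray(c,ap,zt)[:,:2])
E
```

```text
235 125 [236 234 235] [0.6729 0.0546 0.0513]
277 45 [244 244 244] [0.7393 0.0263 0.0506]
287 150 [193 194 206] [0.6601 0.0074 0.0621]
350 155 [146 143 146] [ 0.6622 -0.0471  0.0467]
225 240 [99 98 99] [0.5448 0.0677 0.0111]
400 230 [89 87 88] [ 0.5861 -0.1204  0.0118]
bar (((671.6290283203125, 56.74285125732422), (151.3330535888672, 56.6275520324707), 2.954216241836548), 5971, np.float64(0.05172308654827171))
[[243, 42], [209, 45], [231, 210], [262, 208]] 
 [[0.7371 0.0527]
 [0.7309 0.0789]
 [0.5965 0.0526]
 [0.6028 0.0246]]
end (((744.3592529296875, 30.812713623046875), (28.658267974853516, 48.93145751953125), 16.607837677001953), 1692, np.float64(0.05164555492348866))
[[300, 17], [251, 19], [254, 54], [301, 54]] 
 [[0.761  0.0108]
 [0.7539 0.0478]
 [0.7299 0.0434]
 [0.7355 0.0065]]
tube (((652.1373291015625, 13.632766723632812), (120.39985656738281, 65.51737976074219), 11.237354278564453), 8628, np.float64(0.061847289419462215))
[[314, 80], [251, 83], [265, 225], [320, 223]] 
 [[ 0.7171 -0.0068]
 [ 0.7075  0.0416]
 [ 0.5907  0.0188]
 [ 0.6001 -0.0297]]
block (((665.078125, -43.47172546386719), (79.95419311523438, 51.74871063232422), 10.682366371154785), 4026, np.float64(0.047907722442843664))
[[376, 103], [319, 106], [339, 194], [375, 193]] 
 [[ 0.7087 -0.0606]
 [ 0.699  -0.0135]
 [ 0.6256 -0.0435]
 [ 0.6316 -0.076 ]]
```

Run:
```python
from h import *
np.set_printoptions(precision=4,suppress=True)
z=np.load("pics/w1.npz");p=z["p"];d=z["d"];c=arm.camera_params("wrist");c["view"]=z["V"]
H=cloud(c,d)[:,:,2]
def edge(lo,hi,zt,roi,a,b):
    x0,y0,x1,y1=roi
    m=((H>lo)&(H<hi)).astype('uint8');k=np.zeros_like(m);k[y0:y1,x0:x1]=m[y0:y1,x0:x1]
    cs=max(cv2.findContours(k,cv2.RETR_EXTERNAL,cv2.CHAIN_APPROX_NONE)[0],key=cv2.contourArea)[:,0].astype(float)
    a=np.array(a,float);b=np.array(b,float);t=(b-a)/np.linalg.norm(b-a);q=cs-a
    s=q@t;n=abs(q@[-t[1],t[0]]);L=np.linalg.norm(b-a)
    q=ray(c,cs[(n<4)&(s>5)&(s<L-5)],zt)[:,:2].astype('float32')
    l=cv2.fitLine(q,cv2.DIST_HUBER,0,.0003,.0003).ravel(); 
    res=(q-l[2:])@[-l[1],l[0]]
    return np.degrees(np.arctan2(l[1],l[0])),l[2:],res.std()*1000
bar=(.044,.056,.052,(195,30,270,220));end=(.044,.056,.052,(245,8,310,62));tube=(.056,.07,.062,(245,70,330,235));blk=(.04,.056,.048,(317,95,385,200))
plate=(.006,.09,.012,(150,0,480,330))
for n,a in dict(bar_in=(*bar,(243,42),(262,208)),bar_out=(*bar,(209,45),(231,210)),end_face=(*end,(254,54),(301,54)),end_r=(*end,(300,17),(301,54)),tube_r=(*tube,(314,80),(320,223)),tube_l=(*tube,(251,83),(265,225)),tube_near=(*tube,(265,225),(320,223)),tube_far=(*tube,(251,83),(314,80)),blk_in=(*blk,(319,106),(339,194)),blk_out=(*blk,(376,103),(375,193)),blk_near=(*blk,(339,194),(375,193))).items():
    print(n,edge(*a))
t=cv2.imread("pics/top0.png")[125:250,275:385]; cv2.imwrite("pics/topc.png",cv2.resize(t,None,fx=5,fy=4.8))
```

```text
bar_in (np.float32(10.838196), array([0.6732, 0.0378], dtype=float32), np.float32(0.36092797))
bar_out (np.float32(11.219439), array([0.667 , 0.0666], dtype=float32), np.float32(0.24503824))
end_face (np.float32(-78.96957), array([0.7315, 0.0267], dtype=float32), np.float32(0.23612186))
end_r (np.float32(9.324032), array([0.748 , 0.0075], dtype=float32), np.float32(0.2637066))
tube_r (np.float32(11.245704), array([ 0.6615, -0.0175], dtype=float32), np.float32(0.242822))
tube_l (np.float32(11.279991), array([0.652 , 0.0307], dtype=float32), np.float32(0.24471475))
tube_near (np.float32(-77.97898), array([ 0.5967, -0.0115], dtype=float32), np.float32(0.28723732))
tube_far (np.float32(-78.65517), array([0.7124, 0.0174], dtype=float32), np.float32(0.223349))
blk_in (np.float32(20.672937), array([ 0.6596, -0.0288], dtype=float32), np.float32(0.2822861))
blk_out (np.float32(10.9148855), array([ 0.6718, -0.068 ], dtype=float32), np.float32(0.2466363))
blk_near (np.float32(-81.263084), array([ 0.6282, -0.0602], dtype=float32), np.float32(1.7773156e-05))
```

```bash
python3 -m pendant '[[[-1,0,0,15,-25,-12,15],[-2.3,0,0,40,-47,-23,15],[-2.3,0,0,70,-47,-23,15],[-2.3,0,0,100,-47,-23,15],[-2.3,0,0,115,-47,-23,15],[-2.3,0,0,122,-47,-23,15],[-2.3,0,0,122,-47,-23,15],[-2.3,0,0,122,-47,-23,15]]]'
cat >> h.py <<'E'
YAW=np.radians(11.05); FX=np.array([np.cos(YAW),np.sin(YAW),0]);FY=np.array([-np.sin(YAW),np.cos(YAW),0]);FO=np.array([.6426,-.0142,0])
def tofix(p): q=np.array(p)-FO; return np.array([q@FX,q@FY,q[2]])*1000
def fromfix(x,y,z): return FO+(x*FX+y*FY)/1000+np.array([0,0,z/1000])
def stat():
    s=arm.get_state();t,M=tool();F=s["contact_force"]
    print("t",s["t"],"fix",tofix(t).round(1),"yaw",np.degrees(np.arctan2(M[1,1],M[0,1])).round(2),"tilt",M[2].round(4),"F fix",round(F@FX,1),round(F@FY,1),round(F[2],1),"w",round(s["grip_width"]*85.4,1))
E
python3 -c "
from h import *; stat()"
```

```text
t: 3.15
tool_pos: [0.5729, -0.0084, 0.0393]
orientation: [0.546, 0.45, 0.546, -0.449]
contact_force: [-0.0, -0.2, 0.1]
grip_width: 0.171
t 3.15 fix [-67.3  19.   39.3] yaw 11.11 tilt [-1.0e+00  1.2e-03  3.0e-04] F fix -0.1 -0.2 0.1 w 14.6
```

```bash
python3 -m pendant '[[[0,0,0,0,6,0,15],[0,0,0,0,10,0,15],[0,0,0,0,14,0,15],[0,0,0,0,18,0,15],[0,0,0,0,21,0,15],[0,0,0,0,24,0,15],[0,0,0,0,26,0,15],[0,0,0,0,28,0,15]]]'; python3 -c "
from h import *; stat()"
```

```text
t: 4.15
tool_pos: [0.5999, -0.0029, 0.0383]
orientation: [0.546, 0.449, 0.546, -0.449]
contact_force: [-1.6, -0.6, 0.4]
grip_width: 0.177
t 4.15 fix [-39.8  19.3  38.3] yaw 11.11 tilt [-1.e+00 -2.e-04 -2.e-04] F fix -1.6 -0.3 0.4 w 15.1
```

```bash
python3 -m pendant '[[[0,0,0,0,1,0,15],[0,0,0,0,1.5,0,15],[0,0,0,0,2,0,15],[0,0,0,0,2.5,0,15],[0,0,0,0,3,0,15],[0,0,0,0,3.5,0,15],[0,0,0,0,4,0,15],[0,0,0,0,4,0,15]]]'; python3 -c "
from h import *; stat()"
```

```text
t: 5.15
tool_pos: [0.6038, -0.0022, 0.0383]
orientation: [0.546, 0.449, 0.546, -0.449]
contact_force: [-1.1, 0.1, -0.8]
grip_width: 0.179
t 5.15 fix [-35.7  19.2  38.3] yaw 11.11 tilt [-1.e+00  1.e-04 -1.e-04] F fix -1.1 0.3 -0.8 w 15.3
```

```bash
python3 -m pendant '[[[0,0,0,0,0.5,0,15],[0,0,0,0,1,0,15],[0,0,0,0,1.5,0,15],[0,0,0,0,1.8,0,15],[0,0,0,0,2.1,0,15],[0,0,0,0,2.4,0,15],[0,0,0,0,2.4,0,15],[0,0,0,0,2.4,0,15]]]'; python3 -c "
from h import *; stat()"
```

```text
t: 6.15
tool_pos: [0.6054, -0.0019, 0.0382]
orientation: [0.546, 0.449, 0.546, -0.45]
contact_force: [-9.8, -2.3, 3.7]
grip_width: 0.172
t 6.15 fix [-34.2  19.2  38.2] yaw 11.11 tilt [-1.0e+00 -1.7e-03 -2.0e-04] F fix -10.0 -0.4 3.7 w 14.7
```

```bash
python3 -m pendant '[[[0,0,0,0,-12,0,15],[0,0,0,-40,-20,0,15],[0,0,0,-90,-25,0,15],[-3,0,0,-112,-40,-50,30],[-7,0,0,-112,-52,-105,45],[-10,0,0,-112,-65,-160,60],[-13,0,0,-112,-78,-215,60],[-13,0,0,-112,-92,-270,60]]]'; python3 -m pendant '[[[0,0,0,0,-4,-35,60],[0,0,0,0,-8,-65,60],[0,0,0,0,-8,-70,60],[0,0,0,0,-8,-70,60],[0,0,0,0,-8,-70,60],[0,0,0,0,-8,-70,60],[0,0,0,0,-8,-70,60],[0,0,0,0,-8,-70,60]]]';python3 - <<'E'
from h import *
stat()
c=arm.camera_params("wrist"); p,d=arm.snapshot("wrist")
np.savez("pics/w2.npz",p=p,d=d,V=c["view"]); cv2.imwrite("pics/w2.png",p[:,:,::-1])
H=cloud(c,d)[:,:,2]; m=((H>.017)&(H<.03)).astype('uint8')
for k in cv2.findContours(m,cv2.RETR_EXTERNAL,cv2.CHAIN_APPROX_NONE)[0]:
    if cv2.contourArea(k)>1500:
        ap=cv2.approxPolyDP(k,3,True)[:,0]; print(ap.tolist(),ray(c,ap,.025)[:,:2].round(4).tolist())
E
```

```text
t: 7.15
tool_pos: [0.4626, 0.2468, 0.1506]
orientation: [0.594, 0.385, 0.593, -0.384]
contact_force: [0.6, -0.3, 0.6]
grip_width: 0.704
t: 8.15
tool_pos: [0.428, 0.3059, 0.1503]
orientation: [0.593, 0.385, 0.593, -0.385]
contact_force: [0.1, 0.5, -0.5]
grip_width: 0.704
t 8.15 fix [-149.3  355.3  150.3] yaw 24.09 tilt [-1.e+00 -0.e+00 -1.e-04] F fix 0.2 0.4 -0.5 w 60.1
[[309, 21], [312, 194], [333, 195], [334, 137], [314, 24]] [[0.5566, 0.3718], [0.4228, 0.3103], [0.4301, 0.2914], [0.4804, 0.3137], [0.5563, 0.3672]]
[[78, 0], [59, 2], [53, 20], [44, 29], [44, 36], [0, 112], [0, 139]] [[0.4943, 0.5478], [0.4867, 0.5615], [0.4716, 0.5637], [0.4619, 0.5694], [0.4566, 0.5686], [0.3787, 0.5946], [0.3542, 0.5917]]
```

View pics/w2.png

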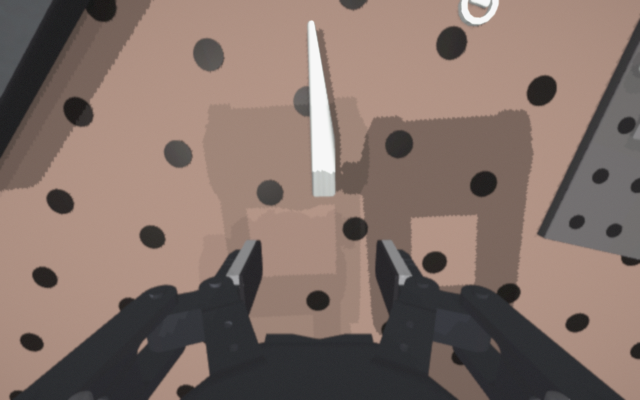

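The wrist view shows the wedge with its nose at (312,21). Its top butt edge is at about v=171, and the butt's front face runs from 171 to 195.

Run:
```python
from h import *
np.set_printoptions(precision=4,suppress=True)
z=np.load("pics/w2.npz");p=z["p"];d=z["d"];c=arm.camera_params("wrist");c["view"]=z["V"]
H=cloud(c,d)[:,:,2]; print(H[165:200:2,322].round(3), p[165:200:2,322,0])
m=((H>.0225)&(H<.03)); 
L=[];Rr=[]
for v in range(35,168):
    u=np.where(m[v,290:345])[0]+290
    L.append((u[0]-.5,v)); Rr.append((u[-1]+.5,v))
L=ray(c,L,.025)[:,:2];S=ray(c,Rr[-28:],.025)[:,:2]
for q in(L,S):
    l=cv2.fitLine(q.astype('float32'),cv2.DIST_HUBER,0,.0003,.0003).ravel(); l=l*np.sign(l[0]) if 0 else l
    print(np.degrees(np.arctan2(l[1],l[0])),l[2:])
    if q is L: X=l[:2]*np.sign(l[0]);Y=np.array([-X[1],X[0]]);o=l[2:]
print("width",((S-o)@Y).mean(), "nose x",(ray(c,[(312,21)],.025)[:,:2]-o)@X,"butt",(ray(c,[(322,171)],.025)[:,:2]-o)@X)
nb=[((ray(c,[q],.025)[0,:2]-o)@X) for q in((312,20.5),(322,171))]
cx=np.mean(nb); C=o+X*cx-Y*.011; print("len",nb[0]-nb[1],"centre",C,"yaw",np.degrees(np.arctan2(X[1],X[0])))
G=C-X*.048; print("grasp",G,"shift",shift([G[0],G[1],.004]))
```

```text
[ 0.025  0.025  0.024  0.026  0.025  0.025  0.024  0.026  0.024  0.024
  0.026  0.025  0.023  0.026  0.024  0.026  0.001 -0.001] [247 247 240 200 196 195 195 195 196 195 194 194 193 193 193 190 165 161]
25.287981 [0.5142 0.3538]
24.985312 [0.4665 0.3067]
width -0.022149395127100104 nose x [0.046] butt [-0.0789]
len 0.125314209411553 centre [0.5042 0.3369] yaw 25.287981
grasp [0.4608 0.3164] shift [146.3366  34.1682   3.9524]
```

Run:
```python
from h import *
np.set_printoptions(precision=4,suppress=True)
z=np.load("pics/w2.npz");c=arm.camera_params("wrist");c["view"]=z["V"]
a=np.radians(25.2);X=np.array([np.cos(a),np.sin(a)]);Y=np.array([-X[1],X[0]]);o=np.array([.5142,.3538])
n,b=[(ray(c,[q],.025)[0,:2]-o)@X for q in((312,20.5),(323,196))]
C=o+X*(n+b)/2-Y*.011; print("len",n-b,"centre",C)
G=C-X*.048; print("grasp",G,"shift",shift([G[0],G[1],.004]))
```

```text
len 0.14983973768004202 centre [0.4931 0.3317]
grasp [0.4496 0.3113] shift [146.3362  21.895    4.0697]
```

```bash
python3 -m pendant '[[[-1.1,0,0,50,11,2,60],[-1.1,0,0,100,22,4,60],[-1.1,0,0,130,22,4,60],[-1.1,0,0,142,22,4,60],[-1.1,0,0,146,22,4,60],[-1.1,0,0,146,22,4,40],[-1.1,0,0,146,22,4,10],[-1.1,0,0,146,22,4,10]]]' 60; python3 -m pendant '[[[0,0,0,0,0,0,10],[0,0,0,0,0,0,10],[0,0,0,0,0,0,10],[0,0,0,0,0,0,10],[0,0,0,-10,0,0,10],[0,0,0,-40,0,0,10],[0,0,0,-80,0,0,10],[0,0,0,-120,0,0,10]]]' 60; python3 -c "
from h import *; stat(); print(tool())
for x,y,z in [(-160,-15,60),(-160,-15,15)]: print(fromfix(x,y,z),shift(fromfix(x,y,z)))"
```

```text
t: 9.2
tool_pos: [0.4501, 0.3117, 0.0057]
orientation: [0.597, 0.379, 0.597, -0.378]
contact_force: [-2.0, -1.3, 7.7]
grip_width: 0.244
t: 10.2
tool_pos: [0.4493, 0.3113, 0.1261]
orientation: [0.597, 0.379, 0.597, -0.379]
contact_force: [1.2, -0.1, -5.9]
grip_width: 0.24
t 10.2 fix [-127.4  356.5  126.1] yaw 25.21 tilt [-1.e+00 -2.e-04 -1.e-04] F fix 1.1 -0.3 -5.9 w 20.5
(array([0.44925132, 0.31128114, 0.12607544]), array([[-2.39551072e-04,  9.04742817e-01,  4.25958187e-01],
       [ 1.40526296e-05,  4.25958202e-01, -9.04742842e-01],
       [-9.99999971e-01, -2.10746285e-04, -1.14752760e-04]]))
[ 0.48844134 -0.05958839  0.06      ] [  66.06084001 -122.50410892  352.24245099]
[ 0.48844134 -0.05958839  0.015     ] [ 111.06083872 -122.49462533  352.24761486]
```

```bash
python3 -m pendant '[[[2,0,0,0,-20,55,10],[5,0,0,0,-40,110,10],[8,0,0,0,-60,165,10],[11,0,0,0,-80,220,10],[14.2,0,0,0,-100,275,10],[14.2,0,0,0,-115,325,10],[14.2,0,0,15,-125,350,10],[14.2,0,0,30,-127,355,10]]]' 60; python3 -m pendant '[[[0,0,0,8,0,0,10],[0,0,0,16,0,0,10],[0,0,0,24,0,0,10],[0,0,0,24,0,0,10],[0,0,0,24,0,0,10],[0,0,0,24,0,0,10],[0,0,0,24,0,0,10],[0,0,0,24,0,0,10]]]' 60; python3 -c "
from h import *; stat()
print(shift(fromfix(-163,-20,19)))"
```

```text
t: 11.2
tool_pos: [0.4858, -0.0654, 0.0943]
orientation: [0.545, 0.45, 0.545, -0.45]
contact_force: [-0.0, 0.2, -4.6]
grip_width: 0.24
t: 12.2
tool_pos: [0.486, -0.0638, 0.0704]
orientation: [0.546, 0.45, 0.546, -0.45]
contact_force: [-0.6, -0.1, -4.8]
grip_width: 0.246
t 12.2 fix [-163.3  -18.7   70.4] yaw 11.01 tilt [-1.e+00  1.e-04 -1.e-04] F fix -0.6 0.0 -4.8 w 21.0
[51.39191045  0.25050777  1.31477117]
```

```bash
python3 -m pendant '[[[0,0,0,15,0,1,10],[0,0,0,30,0,1,10],[0,0,0,42,0,1,10],[0,0,0,48,0,1,10],[0,0,0,51,0,1,10],[0,0,0,51.5,0,1,10],[0,0,0,51.5,0,1,10],[0,0,0,51.5,0,1,10]]]' 60
python3 - <<'E'
from h import *
stat()
c=arm.camera_params("wrist"); p,d=arm.snapshot("wrist")
np.savez("pics/w3.npz",p=p,d=d,V=c["view"]); cv2.imwrite("pics/w3.png",p[:,:,::-1])
E
```

```text
t: 13.2
tool_pos: [0.4863, -0.0648, 0.0191]
orientation: [0.546, 0.45, 0.546, -0.45]
contact_force: [-0.2, 0.1, -5.0]
grip_width: 0.245
t 13.2 fix [-163.1  -19.7   19.1] yaw 11.01 tilt [-1.e+00  5.e-04  1.e-04] F fix -0.2 0.2 -5.0 w 20.9
```

View pics/w3.png

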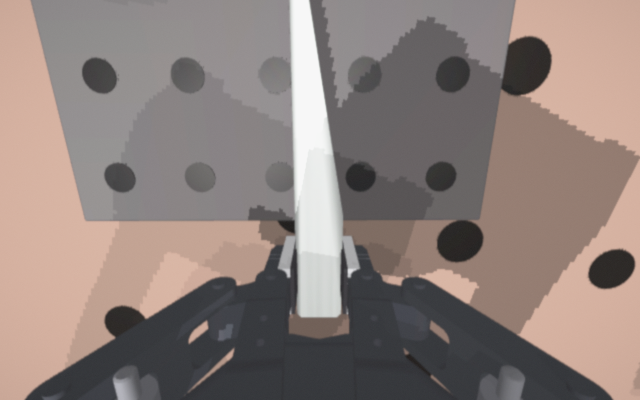

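The picture shows the wedge held straight over the plate, with its straight (left) edge running from (290,0) to (298,300) and the butt at v≈316. I'll check its pose and the plate edge in numbers.

Run:
```python
from h import *
np.set_printoptions(precision=4,suppress=True)
z=np.load("pics/w3.npz");d=z["d"];c=arm.camera_params("wrist");c["view"]=z["V"]
H=cloud(c,d)[:,:,2]; print("top z",H[20:310:30,312])
zt=np.median(H[20:200,305])
L=[];Q=[]
for v in range(5,225):
    u=np.where((H[v,270:360]>.03))[0]+270
    L.append((u[0]-.5,v)); Q.append((u[-1]+.5,v))
for q in (L,Q[-40:]):
    q=np.array([tofix(r)[:2] for r in ray(c,q,zt)]); f=np.polyfit(q[:,0],q[:,1],1); print("slope",f[0],"y at -163,-40",np.polyval(f,[-163,-40]),q[[0,-1]])
print("butt",tofix(ray(c,[(320,317)],zt)[0]),"plate near edge",[tofix(r) for r in ray(c,[(120,220),(450,220)],.012)])
```

```text
top z [0.038  0.0372 0.0375 0.0375 0.0379 0.0381 0.0371 0.0383 0.038  0.0394]
slope 0.0013029164438391721 y at -163,-40 [-8.7385 -8.5783] [[ -52.7619   -8.8306]
 [-140.4985   -8.9394]]
slope 0.12434026950618096 y at -163,-40 [-34.1956 -18.9018] [[-122.0564  -28.4101]
 [-140.5209  -31.0416]]
butt [-191.2938  -20.7139   37.7667] plate near edge [array([-148.1393,   89.9226,   12.    ]), array([-148.3232,  -92.8552,   12.    ])]
```

```bash
python3 -m pendant '[[[0,0,0,0,8,1,10],[0,0,0,0,16,1,10],[0,0,0,0,24,1,10],[0,0,0,0,32,1,10],[0,0,0,0,40,1,10],[0,0,0,0,47,1,10],[0,0,0,0,52,1,10],[0,0,0,0,52,1,10]]]' 60; python3 -c "
from h import *; stat()"
```

```text
t: 14.25
tool_pos: [0.5376, -0.0558, 0.0188]
orientation: [0.546, 0.45, 0.546, -0.45]
contact_force: [-1.4, 0.1, -4.7]
grip_width: 0.241
t 14.25 fix [-111.1  -20.7   18.8] yaw 11.02 tilt [-1.e+00 -0.e+00 -1.e-04] F fix -1.3 0.4 -4.7 w 20.6
```

```bash
python3 -m pendant '[[[0,0,0,0,4,0,10],[0,0,0,0,8,0,10],[0,0,0,0.5,8,0,10],[0,0,0,1,8,0,10],[0,0,0,1,8,0,10],[0,0,0,1,8,0,40],[0,0,0,1,8,0,40],[0,0,0,1,8,0,40]]]' 60; python3 -c "
from h import *; stat()"
```

```text
t: 15.25
tool_pos: [0.5453, -0.0544, 0.018]
orientation: [0.546, 0.45, 0.546, -0.45]
contact_force: [-0.6, -0.0, 0.3]
grip_width: 0.465
t 15.25 fix [-103.2  -20.8   18. ] yaw 11.01 tilt [-1.e+00  3.e-04  1.e-04] F fix -0.6 0.1 0.3 w 39.7
```

```bash
python3 -m pendant '[[[0,0,0,-40,0,0,40],[0,0,0,-45,-25,0,30],[0,0,0,-45,-52,0,0],[0,0,0,-45,-52,0,0],[0,0,0,-45,-52,0,0],[0,0,0,-45,-52,0,0],[0,0,0,-45,-52,0,0],[0,0,0,-45,-52,0,0]]]' 60;  python3 - <<'E'
from h import *
np.set_printoptions(precision=4,suppress=True)
stat()
c=arm.camera_params("wrist"); p,d=arm.snapshot("wrist")
np.savez("pics/w4.npz",p=p,d=d,V=c["view"]); cv2.imwrite("pics/w4.png",p[:,:,::-1])
E
```

```text
t: 16.25
tool_pos: [0.4943, -0.0642, 0.0627]
orientation: [0.546, 0.45, 0.546, -0.45]
contact_force: [0.3, -0.2, 0.6]
grip_width: 0.004
t 16.25 fix [-155.1  -20.6   62.7] yaw 11.02 tilt [-1.     -0.0002 -0.0002] F fix 0.2 -0.3 0.6 w 0.3
```

View pics/w4.png

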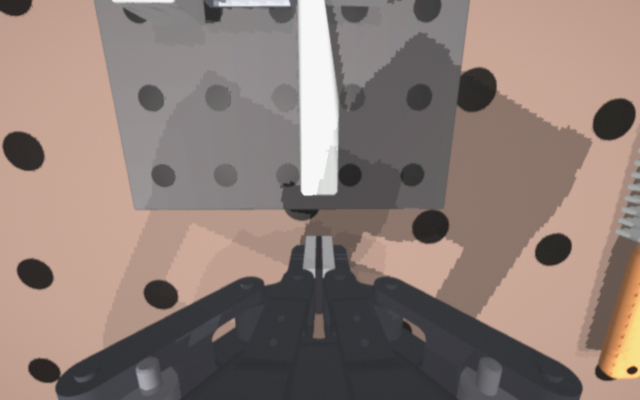

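The wedge lies flat, with its butt edge at v=194, u 301–338. The closed fingers are behind it at (318,240).

```bash
python3 - <<'E'
from h import *
z=np.load("pics/w4.npz");c=arm.camera_params("wrist");c["view"]=z["V"]
print([tofix(r).round(1) for r in ray(c,[(301,195),(338,195),(299,5),(319,195)],.037)])
E
python3 -m pendant '[[[0,0,0,15,0,0,0],[0,0,0,30,0,0,0],[0,0,0,40,0,0,0],[0,0,0,44,0,0,0],[0,0,0,44,4,0,0],[0,0,0,44,6,0,0],[0,0,0,44,8,0,0],[0,0,0,44,10,0,0]]]'; python3 -c "
from h import *; stat()"
```

```text
[array([-131.1,  -10.3,   37. ]), array([-131.1,  -32.7,   37. ]), array([-30.8, -11.1,  37. ]), array([-131.1,  -21.2,   37. ])]
t: 17.3
tool_pos: [0.5042, -0.0624, 0.019]
orientation: [0.546, 0.45, 0.546, -0.45]
contact_force: [0.6, -0.2, 0.5]
grip_width: 0.001
t 17.3 fix [-145.1  -20.7   19. ] yaw 11.01 tilt [-1.e+00  3.e-04  1.e-04] F fix 0.5 -0.3 0.5 w 0.1
```

```bash
python3 -m pendant '[[[0,0,0,0,3,0,0],[0,0,0,0,6,0,0],[0,0,0,0,9,0,0],[0,0,0,0,12,0,0],[0,0,0,0,14,-0.5,0],[0,0,0,0,16,-1,0],[0,0,0,0,18,-1.5,0],[0,0,0,0,20,-2,0]]]'; python3 -c "
from h import *; stat()"
```

```text
t: 18.3
tool_pos: [0.5231, -0.0565, 0.0188]
orientation: [0.545, 0.45, 0.546, -0.45]
contact_force: [-6.2, -1.8, 4.8]
grip_width: 0.0
t 18.3 fix [-125.4  -18.6   18.8] yaw 11.01 tilt [-1.e+00 -6.e-04 -3.e-04] F fix -6.5 -0.6 4.8 w 0.0
```

```bash
python3 -m pendant '[[[0,0,0,0,1.5,-0.3,0],[0,0,0,0,3,-0.6,0],[0,0,0,0,4.5,-0.9,0],[0,0,0,0,6,-1.2,0],[0,0,0,0,7,-1.5,0],[0,0,0,0,8,-1.7,0],[0,0,0,0,9,-2,0],[0,0,0,0,10,-2,0]]]'; python3 -c "
from h import *; stat()"
```

```text
t: 19.3
tool_pos: [0.5325, -0.0526, 0.0188]
orientation: [0.545, 0.45, 0.546, -0.45]
contact_force: [-5.7, -1.6, 4.4]
grip_width: -0.001
t 19.3 fix [-115.5  -16.6   18.8] yaw 11.01 tilt [-1.e+00 -6.e-04 -3.e-04] F fix -5.9 -0.5 4.4 w -0.0
```

```bash
python3 -m pendant '[[[0,0,0,0,1,0,0],[0,0,0,0,2,0,0],[0,0,0,0,3,0,0],[0,0,0,0,4,0,0],[0,0,0,0,4.7,0,0],[0,0,0,0,5.3,0,0],[0,0,0,0,6,0,0],[0,0,0,0,6.5,0,0]]]'; python3 -c "
from h import *; stat()"
```

```text
t: 20.3
tool_pos: [0.5387, -0.0513, 0.0188]
orientation: [0.545, 0.45, 0.546, -0.45]
contact_force: [-8.0, -0.7, 6.2]
grip_width: -0.005
t 20.3 fix [-109.1  -16.5   18.8] yaw 11.02 tilt [-1.e+00 -1.e-03 -5.e-04] F fix -8.0 0.9 6.2 w -0.4
```

```bash
python3 -m pendant '[[[0,0,0,0,0.3,0,0],[0,0,0,0,0.6,0,0],[0,0,0,0,0.9,0,0],[0,0,0,0,1.2,0,0],[0,0,0,0,1.5,0,0],[0,0,0,0,1.8,0,0],[0,0,0,0,2.0,0,0],[0,0,0,0,2.0,0,0]]]'; python3 -c "
from h import *; stat()"
```

```text
t: 21.3
tool_pos: [0.5401, -0.0509, 0.0188]
orientation: [0.545, 0.449, 0.546, -0.45]
contact_force: [-13.1, -1.3, 9.9]
grip_width: -0.003
t 21.3 fix [-107.6  -16.4   18.8] yaw 11.02 tilt [-1.0e+00 -2.1e-03 -7.0e-04] F fix -13.1 1.2 9.9 w -0.3
```

```bash
python3 -m pendant '[[[0,0,0,0,-8,0,0],[0,0,0,0,-8,0,0],[0,0,0,0,-7.5,0,0],[0,0,0,0,0,0,0],[0,0,0,0,0.7,0,0],[0,0,0,0,0.7,0,0],[0,0,0,0,0.7,0,0],[0,0,0,0,0.7,0,0]]]'; python3 -c "
from h import *; stat()"
```

```text
t: 22.3
tool_pos: [0.5417, -0.0507, 0.0187]
orientation: [0.545, 0.45, 0.546, -0.45]
contact_force: [-5.4, 1.2, 3.3]
grip_width: 0.0
t 22.3 fix [-106.   -16.5   18.7] yaw 11.03 tilt [-1.e+00 -1.e-03 -5.e-04] F fix -5.1 2.2 3.3 w 0.0
```

```bash
python3 -m pendant '[[[0,0,0,0,-8,0,0],[0,0,0,0,-8,0,0],[0,0,0,0,-7,0,0],[0,0,0,0,0.5,0,0],[0,0,0,0,1,0,0],[0,0,0,0,1,0,0],[0,0,0,0,1,0,0],[0,0,0,0,1,0,0]]]'; python3 -c "
from h import *; stat()"; python3 -m pendant '[[[0,0,0,0,-8,0,0],[0,0,0,0,-8,0,0],[0,0,0,0,-7,0,0],[0,0,0,0,0.5,0,0],[0,0,0,0,1,0,0],[0,0,0,0,1,0,0],[0,0,0,0,1,0,0],[0,0,0,0,1,0,0]]]'; python3 -c "
from h import *; stat()"
```

```text
t: 23.3
tool_pos: [0.5428, -0.0508, 0.0188]
orientation: [0.546, 0.45, 0.546, -0.45]
contact_force: [-3.4, -0.8, 2.2]
grip_width: -0.002
t 23.3 fix [-104.9  -16.8   18.8] yaw 11.02 tilt [-1.e+00 -3.e-04 -0.e+00] F fix -3.4 -0.2 2.2 w -0.2
t: 24.3
tool_pos: [0.5434, -0.0506, 0.0187]
orientation: [0.545, 0.449, 0.546, -0.45]
contact_force: [-8.2, -1.6, 6.0]
grip_width: -0.001
t 24.3 fix [-104.4  -16.7   18.7] yaw 11.02 tilt [-1.0e+00 -1.7e-03 -2.0e-04] F fix -8.4 0.0 6.0 w -0.1
```

```bash
python3 -m pendant '[[[0,0,0,0,-8,0,0],[0,0,0,0,-8,0,0],[0,0,0,0,-7,0,0],[0,0,0,0,0.5,0,0],[0,0,0,0,1,0,0],[0,0,0,0,1,0,0],[0,0,0,0,1,0,0],[0,0,0,0,1,0,0]]]'; python3 -c "
from h import *; stat()"
```

```text
t: 25.3
tool_pos: [0.5436, -0.0505, 0.0186]
orientation: [0.545, 0.449, 0.547, -0.451]
contact_force: [-15.9, -3.9, 8.3]
grip_width: -0.001
t 25.3 fix [-104.2  -16.7   18.6] yaw 11.02 tilt [-1.0e+00 -3.6e-03 -5.0e-04] F fix -16.4 -0.7 8.3 w -0.1
```

```bash
python3 -m pendant '[[[0,0,0,0,-8,0,0],[0,0,0,0,-8,0,0],[0,0,0,0,-7,0,0],[0,0,0,0,0.3,0,0],[0,0,0,0,0.5,0,0],[0,0,0,0,0.5,0,0],[0,0,0,0,0.5,0,0],[0,0,0,0,0.5,0,0]]]'; python3 -c "
from h import *; stat()"
```

```text
t: 26.3
tool_pos: [0.5436, -0.0505, 0.0185]
orientation: [0.545, 0.449, 0.547, -0.451]
contact_force: [-20.0, -4.2, 12.3]
grip_width: 0.003
t 26.3 fix [-104.1  -16.6   18.5] yaw 11.02 tilt [-1.0e+00 -4.6e-03 -6.0e-04] F fix -20.4 -0.3 12.3 w 0.2
```

```bash
python3 -m pendant '[[[0,0,0,0,-8,0,0],[0,0,0,0,-8,0,0],[0,0,0,0,-7,0,0],[0,0,0,0,0,0,0],[0,0,0,0,0.1,0,0],[0,0,0,0,0.1,0,0],[0,0,0,0,0.1,0,0],[0,0,0,0,0.1,0,0]]]'; python3 -c "
from h import *; stat()";python3 -m pendant '[[[0,0,0,0,-8,0,0],[0,0,0,0,-8,0,0],[0,0,0,0,-7,0,0],[0,0,0,0,0,0,0],[0,0,0,0,0.1,0,0],[0,0,0,0,0.1,0,0],[0,0,0,0,0.1,0,0],[0,0,0,0,0.1,0,0]]]'; python3 -c "
from h import *; stat()"
```

```text
t: 27.3
tool_pos: [0.5436, -0.0505, 0.0185]
orientation: [0.544, 0.448, 0.547, -0.451]
contact_force: [-22.5, -5.3, 12.5]
grip_width: 0.002
t 27.3 fix [-104.1  -16.6   18.5] yaw 11.03 tilt [-1.0e+00 -4.8e-03 -6.0e-04] F fix -23.1 -0.8 12.5 w 0.2
t: 28.3
tool_pos: [0.5436, -0.0505, 0.0185]
orientation: [0.544, 0.448, 0.547, -0.451]
contact_force: [-22.0, -5.2, 13.4]
grip_width: 0.0
t 28.3 fix [-104.1  -16.6   18.5] yaw 11.02 tilt [-1.e+00 -5.e-03 -6.e-04] F fix -22.6 -0.9 13.4 w 0.0
```

The last two taps at 22–23 N no longer move the wedge. I'll retract and inspect.

```bash
python3 -m pendant '[[[0,0,0,0,-12,0,0],[0,0,0,-40,-20,0,0],[0,0,0,-95,-20,0,0],[0,0,0,-142,10,-8,0],[0,0,0,-142,50,-16,0],[0,0,0,-142,80,-20,0],[0,0,0,-142,80,-20,0],[0,0,0,-142,80,-20,0]]]'
python3 - <<'E'
from h import *
stat()
c=arm.camera_params("wrist"); p,d=arm.snapshot("wrist")
np.savez("pics/w5.npz",p=p,d=d,V=c["view"]); cv2.imwrite("pics/w5.png",p[:,:,::-1])
E
```

```text
t: 29.3
tool_pos: [0.6197, -0.0154, 0.1605]
orientation: [0.546, 0.45, 0.546, -0.45]
contact_force: [0.3, -0.1, -0.2]
grip_width: -0.0
t 29.3 fix [-22.7   3.3 160.5] yaw 11.02 tilt [-1.e+00 -5.e-04 -2.e-04] F fix 0.3 -0.2 -0.2 w -0.0
```

View pics/w5.png

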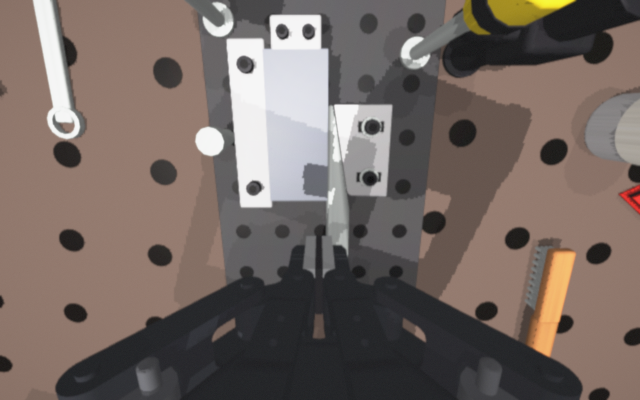

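The tube at (297,125) touches both the end stop and the side bar. The wedge fills the slot, with its nose near (332,108). Now the tube in numbers.

Run:
```python
from h import *
np.set_printoptions(precision=2,suppress=True)
z=np.load("pics/w5.npz");d=z["d"];c=arm.camera_params("wrist");c["view"]=z["V"]
H=cloud(c,d)[:,:,2]
def fit(mask,z,rows,lo,hi,side):
    q=[(lambda u:(u[side]+(.5 if side else -.5)+lo,v))(np.where(mask[v,lo:hi])[0]) for v in rows]
    q=np.array([tofix(r)[:2] for r in ray(c,q,z)]);f=np.polyfit(q[:,0],q[:,1],1); return f[0],np.polyval(f,35)
T=(H>.057)&(H<.067)
print("tube left, right (slope,y)",fit(T,.062,range(60,190,2),255,340,0),fit(T,.062,range(60,190,2),255,340,-1))
B=(H>.045)&(H<.057); print("bar outer",fit(B,.052,range(55,195,2),215,300,0))
def col(mask,z,cols,lo,hi,side):
    q=[(lambda v:(u,v[side]+(.5 if side else -.5)+lo))(np.where(mask[lo:hi,u])[0]) for u in cols]
    return np.mean([tofix(r)[0] for r in ray(c,q,z)])
print("tube near x, far x",col(T,.062,range(276,320),30,215,-1),col(T,.062,range(276,320),30,215,0))
print("wedge top z",np.median(H[205:230,335:345]),np.median(H[115:125,333:336]),"nose",tofix(ray(c,[(331,106)],.037)[0]))
```

```text
tube left, right (slope,y) (np.float64(-0.041748772176256665), np.float64(46.74818484625784)) (np.float64(0.0044577024647456925), np.float64(-4.277566321865013))
bar outer (np.float64(-0.017614503149644023), np.float64(77.30133628380105))
tube near x, far x -23.749892161595163 103.45980517718205
wedge top z 0.036825846066097775 0.03704796316526898 nose [55.11 -8.03 37.  ]
```

```bash
python3 -c "
from h import *; print(arm.close_job()); stat()"
```

```text
the job is handed in; nothing more can be done
None
the job is handed in; nothing more can be done
```

I slid the tube up to the end stop, laid the wedge into the slot and pushed it in by its butt. Eight-millimetre taps then seated it, and I handed the job in at about 29 s of the 70 s allowed. No verdict was reported.

Last checks, in fixture axes:

| Check | Measured | Should be |
|---|---|---|
| Tube slot-side face, y | -4.3 mm | -5 mm at home |
| Tube slot-side face, slope | 0.0045 rad | below 0.015 rad |
| Tube near end, x | -23.7 mm | -25 mm at home |
| Wedge top height | 37 mm | 37 mm if flat on the plate |
| Wedge nose | x ≈ 55 mm, 80 mm past the mouth | over 35 mm past the mouth |

- **Tightness:** the last two taps, held at about 23 N, no longer moved the wedge, and it stayed in place after I backed off. I could not measure the force between wedge and tube directly. The tap forces are held readings taken at the end of each move, not peaks.
- **Tube position:** both offsets from home, 0.7 mm and 1.3 mm, are within the roughly 2 mm camera error.
- **Checks that failed:** three readings in the last measurement came out wrong. The side bar's outer face read y = 77.3 mm against 75 mm. The tube's left edge (slope -0.042 rad) and far end (103 mm) also disagreed. I put these down to the touching stops mixing into the depth masks and did not use them.
- **Bystanders:** I did not measure them at the end. My moves kept clear of them, and those in the last wrist view looked unmoved.

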